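Open the curing cabinet's sprung stage and stand the fallen jar on it

ROBOT

A 6-joint arm with a two-finger parallel gripper is mounted at the origin on the work surface. World frame = base frame: x ahead of the robot, y to its left, z up, the work surface at z = 0. Lengths are in m, angles in rad, forces in N, time in s.
With the tool pointing down it reaches from about 0.35 to 0.725 m from the base axis. Payload 6 kg.
Tool frame: the origin (TCP) lies midway between the tips of the shut fingers; the grasp point (between the pads) lies 19 mm behind it; z points along the fingers, y is the line along which they close (so a half turn about z gives the same grasp; the last joint's range is limited). The gripper opens to 85 mm and grips with 20 to 120 N. Pads are 22 mm wide; open, the fingers measure 114 mm over their backs; the gripper's body (76 mm by 85 mm) begins 54 mm behind the grasp point. The pads swing forward as they close: fully open they stand 13 mm farther back than shut.
Start: joints at [-0.848, 0.04, 0.085, 0, -1.615, -0.334], TCP at [0.227, -0.555, 0.231] pointing down, gripper open.
Joint ranges: [-2.56, 2.56], [-1.29, 2.01], [-1.08, 1.49], [-3.29, 1.98], [-2.81, -0.18], [-2.99, 2.99]. Speed limits (rad/s): [2.57, 2.57, 3.01, 3.14, 3.14, 3.14].

INTERFACE

Orientations are given as a unit quaternion [w, x, y, z].
In Python, from rig import env, capture, get_obs gives the robot as it stands (env), with the cameras as plain functions and the readings as plain functions.
- The arm moves only by the shell command python3 shift.py, which reads ROWS from standard input. ROWS is a JSON object whose key "motion" holds a list of rows, 1 to 12 of them, each of 7 numbers: the opening from 0.0 (shut) to 1.0 (fully open), then dx, dy, dz in m, then a rotation vector rx, ry, rz in rad; each row shifts and turns the commanded pose from where the row before left it, along the tool's axes as they then stand; what a row does not reach is not made up. A row lasts 1/12 s, in which the tool goes at most 0.0417 m and 0.125 rad, less where a joint would pass 70% of its speed; a pose out of reach is approached as far as the arm can. The fingers move at their own pace and stop on an object; the grip force is fixed at half the most. Time passes only in rows, so rows that do not move let the fingers close. It prints the time, the measured TCP pose, the force, the opening and the grip force at its end. Input that does not fit is refused with a message, and nothing moves.
- get_obs(): the state, without advancing time (a new reading comes with each control period).
- capture(name): name is "scene" or "top"; returns a dict with "pixels" (384x512x3 uint8, red, green, blue), "camera_matrix" (3x3 intrinsics, pixels), "k1" (the pictures are not rectified: a ray, as slopes to the right and down, at radius r is drawn at 1 + k1 r^2 times it, then the intrinsics apply), "R" (3x3) and "t" (3): a world point X has camera coordinates R X + t. Camera axes: x right, y down, z forward; pixel columns grow to the right and rows downward; lengths in m; the calibration is good to about 2 mm. A picture is of the moment at which its call begins. There is no depth.
- env.close_job(): hands the job in; it is judged then, once.
The state is a dict: "time_s": time; "q": joint angles; "qd": joint speeds; "joint_torque": joint torques, N m; "eef_pos": TCP position; "tcp_rot": TCP orientation; "force": force on the tool from outside, world axes, zero at the start; "torque": the same for the moment, N m; "grip_width": opening from 0.0 (shut) to 1.0 (fully open); "grip_force": force on a finger pad.
Only numpy, scipy, OpenCV 4.12 (cv2) and the standard library are available. Lean on these libraries where they do the work, as an engineer would, in place of code of your own. Each camera call takes 0.05 s, during which the arm holds its last target. There are 200 camera calls.

TASK

Pull the curing cabinet's sprung stage out by its post, all the way to its stop so that it catches and stays out when you let go. Then pick up the jar lying on the black mat and stand it upright, cap up, wholly on the stage; let go of it, with the stage still fully out, and leave the other things on the table where they are.

Things in the scene. Friction and masses are not known exactly. Their poses are not given: they have to be found in the camera images.
- unit: White curing cabinet, fixed, 240 deep (x) x 220 wide (y) x 230 mm high, open chamber in its front. Origin: centre of its underside; z up; front face at its x = -120 mm; the stage slides out along its -x: a spring resists with 4 N rising to about 15 N, then an over-centre catch takes over just before the hard stop and the stage clicks out and stays. Let go sooner and it springs home.
- post (a point): Top centre of the black upright post by which the stage is pulled: 26 x 26 mm square, sides along the cabinet's x and y, top 95 mm above the table, free above 41 mm. Home: x = -185 mm in the cabinet's frame, 65 mm in front of its face. Moves with the stage, has the cabinet's axes. Travel to the stop roughly 90 to 120 mm: go by feel. About 7 N inwards frees the catch.
- deck (a point): Point on the stage's flat aluminium deck, 45 mm above the table; moves with the stage, has the cabinet's axes. From it the deck reaches 70 mm either way along y, 50 mm towards the post (-x) and 80 mm the other way. With the stage fully out it is about 50 mm in front of the cabinet's front face, amid the free part of the deck.
- jar: White plastic jar, grey cap, 0.14 to 0.28 kg, closed, lying on the black mat. Round body 54 mm in diameter, straight from 0 to 90 mm; cap 44 mm in diameter up to the top at 112 mm. Origin: centre of its base; its z runs along its axis from base to cap (level at the start, cap roughly towards +y). It can roll.
- spraycan: Bystander: upright spray can, 52 mm in diameter, 190 mm high. Origin: centre of its underside.
- squeeze: Bystander: upright clear bottle, 54 mm in diameter, 150 mm high. Origin: centre of its underside.
- pot1: Bystander: low black pot, 54 mm in diameter, 55 mm high. Origin: centre of its underside.
- pot2: Bystander: low black pot, 54 mm in diameter, 55 mm high. Origin: centre of its underside.
- beaker: Bystander: glass beaker, 70 mm in diameter, 90 mm high. Origin: centre of its underside.
- driver: Bystander: screwdriver lying flat, 160 mm long. Origin: under its middle.

How it is judged:
By the outcome, as a careful person would: the job done as asked, in the order asked, and still so for the second after the job is handed in, with the robot touching nothing.
It also fails if it takes over 61 s, if anything falls off the work surface, if the arm or the gripper's body presses on something with over 40 N, if the wrist force passes 120 N, or if a joint passes its speed limit or range.

## Working session

There is one attempt and no reset: what is moved stays moved. The work goes in short steps, Python scripts to look and compute and a shell command to move; the robot and the scene stay as the last step left them, time stands still between calls to the robot, and variables do not carry over. Pictures are saved under pics/ and viewed, at most 10 in all, crops included, and the job is handed in when it is done.

```bash
ls; mkdir -p pics
python3 - <<'E'
from rig import env, capture, get_obs
import cv2,numpy as np
for n in ("scene","top"):
    c=capture(n); cv2.imwrite(f"pics/{n}0.png",cv2.resize(c["pixels"][:,:,::-1],None,fx=1.5,fy=1.5,interpolation=cv2.INTER_CUBIC))
    print(n,c["camera_matrix"].tolist(),c["k1"],(-c["R"].T@c["t"]).round(3),c["R"].round(3).tolist())
o=get_obs(); print(o)
E
```

```text
pics
rig.py
shift.py
scene [[454.87539632406373, 0.0, 252.21587635708084], [0.0, 454.87539632406373, 190.18592366201844], [0.0, 0.0, 1.0]] -0.1536825904625739 [ 1.349 -0.081  1.15 ] [[0.046, 0.999, -0.016], [0.795, -0.046, -0.605], [-0.605, 0.015, -0.796]]
top [[464.7005253569122, 0.0, 254.09213267776855], [0.0, 464.7005253569122, 193.34691542180587], [0.0, 0.0, 1.0]] -0.07668780838435729 [ 0.317 -0.073  1.428] [[0.011, -1.0, -0.001], [-0.986, -0.011, -0.168], [0.168, 0.003, -0.986]]
{'time_s': 0.1, 'q': array([-8.48288057e-01,  4.07685280e-02,  8.39398195e-02, -3.77455488e-04,
       -1.61550237e+00, -3.33688303e-01]), 'qd': array([-4.73435359e-04, -1.60791202e-05,  2.61589647e-03,  1.92506399e-03,
       -1.75254973e-03, -2.55871086e-04]), 'joint_torque': array([-5.09373844e-03, -3.69341540e+01,  3.48281229e+01,  6.95176899e+00,
       -4.56914131e-03,  8.77248311e-06]), 'eef_pos': array([ 0.22740541, -0.55492944,  0.2303913 ]), 'tcp_rot': array([-2.23814460e-04, -1.93195740e-01,  9.81159916e-01,  7.57839782e-04]), 'force': array([-0.33681544,  0.01537647,  0.23624215]), 'torque': array([-0.01761353,  0.0106058 ,  0.02602029]), 'grip_force': 0.0, 'grip_width': 0.9981880487607006}
```

View pics/scene0.png

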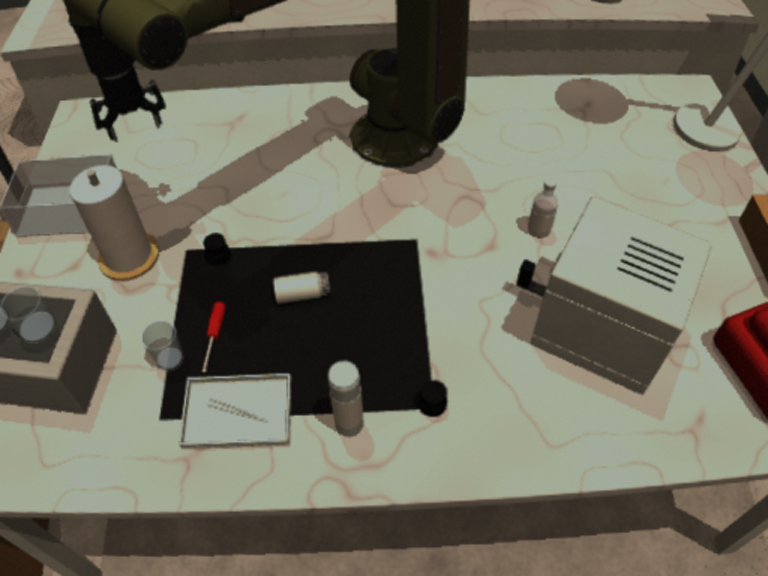

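View pics/top0.png

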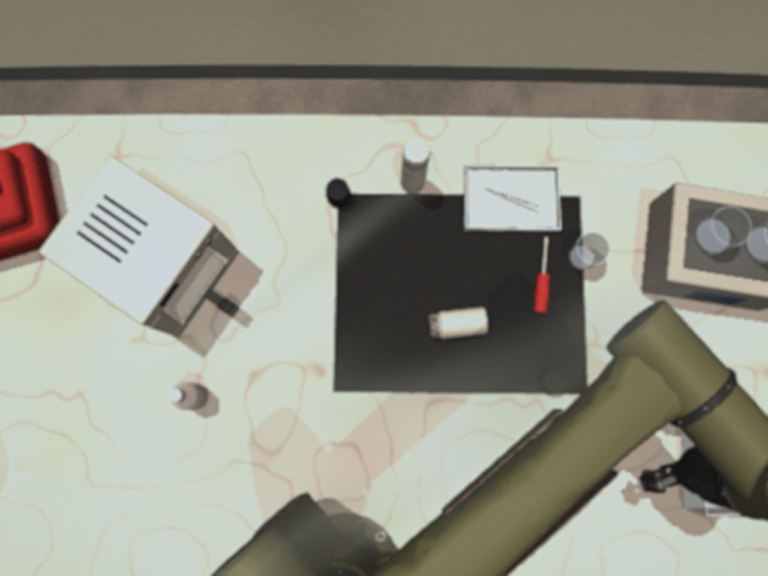

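```bash
cat > h.py <<'E'
import cv2,numpy as np
from rig import env, capture, get_obs
def tile(im,x,y,w=100,h=75,s=4,g=1.0):
    c=im[y:y+h,x:x+w,::-1]; c=(255*(c/255.)**g).astype(np.uint8)
    c=cv2.resize(c,None,fx=s,fy=s,interpolation=cv2.INTER_CUBIC)
    for i in range(-x%10,w,10): cv2.line(c,(i*s,0),(i*s,6),(0,0,255),1); cv2.putText(c,str(x+i),(i*s+2,14),0,.3,(0,0,255)) if (x+i)%20==0 else 0
    for i in range(-y%10,h,10): cv2.line(c,(0,i*s),(6,i*s),(0,0,255),1); cv2.putText(c,str(y+i),(8,i*s+4),0,.3,(0,0,255)) if (y+i)%20==0 else 0
    return c
def ray(c,uv):
    K=c["camera_matrix"]; p=cv2.undistortPoints(np.array([[uv]],float),K,np.array([c["k1"],0,0,0,0.]))[0,0]
    d=c["R"].T@np.array([p[0],p[1],1]); return -c["R"].T@c["t"],d
def atz(c,uv,z):
    o,d=ray(c,uv); return o+d*(z-o[2])/d[2]
def proj(c,X):
    return cv2.projectPoints(np.atleast_2d(np.array(X,float)),cv2.Rodrigues(c["R"])[0],c["t"],c["camera_matrix"],np.array([c["k1"],0,0,0,0.]))[0][:,0]
def tri(a,b):
    A=np.zeros((3,3));B=np.zeros(3);rs=[ray(*a),ray(*b)]
    for o,d in rs:
        d=d/np.linalg.norm(d);P=np.eye(3)-np.outer(d,d);A+=P;B+=P@o
    X=np.linalg.solve(A,B); return X,[np.linalg.norm(np.cross(X-o,d/np.linalg.norm(d))) for o,d in rs]
E
python3 - <<'E'
from h import *
s=capture("scene");t=capture("top");S=s["pixels"];T=t["pixels"]
cv2.imwrite("pics/m1.png",np.vstack([np.hstack([tile(S,330,155,g=.6),tile(T,85,145,g=.6)]),np.hstack([tile(S,160,160),tile(T,260,180)])]))
# cabinet top corners z=.23 from first views (px/1.5)
for n,c,L in(("s",s,[(595,198),(709,242),(671,322),(549,268)]),("t",t,[(113,157),(216,228),(148,325),(41,255)])):
    for p in L: print(n,p,atz(c,np.array(p)/1.5,.23).round(3))
E
```

```text
s (595, 198) [0.465 0.356 0.23 ]
s (709, 242) [0.585 0.547 0.23 ]
s (671, 322) [0.754 0.418 0.23 ]
s (549, 268) [0.629 0.233 0.23 ]
t (113, 157) [0.762 0.424 0.23 ]
t (216, 228) [0.629 0.225 0.23 ]
t (148, 325) [0.454 0.336 0.23 ]
t (41, 255) [0.577 0.541 0.23 ]
```

View pics/m1.png

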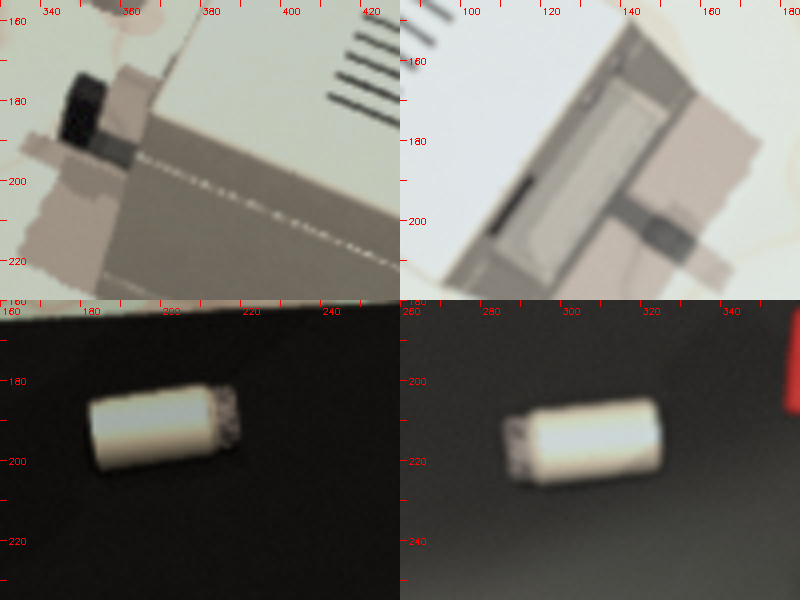

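Run:
```python
from h import *
s=capture("scene");t=capture("top")
P=lambda *a:print(*[x.round(3) if hasattr(x,'round') else x for x in a])
P("post top s",atz(s,(351.5,176),.095),"t",atz(t,(151,204),.095))
P("jar base",atz(s,(184.2,193.7),.027),atz(t,(325,213.8),.027),tri((s,(184.2,193.7)),(t,(325,213.8))))
P("jar cap",atz(s,(219.2,189.2),.027),atz(t,(286.2,216.8),.027),tri((s,(219.2,189.2)),(t,(286.2,216.8))))
for n,p in dict(squeeze=(542,232),pot1=(217,258),pot2=(433,408),can=(349,428),beaker=(162,355)).items(): P(n,atz(s,np.array(p)/1.5,0.01))
# fit cabinet pose to top corners(z=.23): centre & yaw, check post/base overlay
c=np.array([.607,.385]);y=np.arctan2(.827,.562)
ux=np.array([np.cos(y),np.sin(y)]);uy=np.array([-ux[1],ux[0]])
w=lambda a,b,z:np.r_[c+a*ux+b*uy,z]
for n,cam in(("s",s),("t",t)):
    P(n,"corners",proj(cam,[w(a,b,.23) for a in(-.12,.12) for b in(-.11,.11)])*1.5,"bottom front",proj(cam,[w(-.12,b,0) for b in(-.11,.11)]),"post top",proj(cam,[w(-.185+a,b,.095) for a in(-.013,.013) for b in(-.013,.013)]))
P(w(-.185,0,.095),w(-.17,0,.045))
```

```text
post top s [0.511 0.237 0.095] t [0.509 0.23  0.095]
jar base [ 0.497 -0.272  0.027] [ 0.494 -0.285  0.027] (array([ 0.49425748, -0.27913179,  0.02467156]), [np.float64(0.006400293569549301), np.float64(0.006400293569549253)])
jar cap [ 0.485 -0.163  0.027] [ 0.484 -0.167  0.027] (array([ 0.48401455, -0.16536399,  0.02533016]), [np.float64(0.001925137695771777), np.float64(0.0019251376957717672)])
squeeze [0.354 0.313 0.01 ]
pot1 [ 0.387 -0.411  0.01 ]
pot2 [0.774 0.028 0.01 ]
can [ 0.806 -0.129  0.01 ]
beaker [ 0.632 -0.499  0.01 ]
s corners [[544.072 268.879]
 [588.418 191.957]
 [675.578 327.367]
 [708.408 241.37 ]] bottom front [[349.15  227.067]
 [376.719 178.043]] post top [[343.622 175.198]
 [347.175 169.483]
 [351.532 178.683]
 [355.02  172.903]]
t corners [[216.862 227.211]
 [141.438 328.043]
 [113.817 155.135]
 [ 38.616 251.681]] bottom front [[161.485 170.141]
 [119.344 227.171]] post top [[156.562 204.803]
 [151.229 212.082]
 [149.467 199.753]
 [144.131 207.003]]
[0.503 0.232 0.095] [0.511 0.244 0.045]
```

```bash
echo '{"motion":[[1,-0.0266,0.0296,0,0,0,0],[1,-0.0266,0.0296,0,0,0,0],[1,-0.0266,0.0296,0,0,0,0],[1,-0.0266,0.0296,0,0,0,0],[1,-0.0266,0.0296,0,0,0,0],[1,-0.0266,0.0296,0,0,0,0],[1,-0.0266,0.0296,0,0,0,0],[1,-0.0266,0.0296,0,0,0,0],[1,-0.0266,0.0296,0,0,0,0],[1,-0.0266,0.0296,0,0,0,0],[1,-0.0266,0.0296,0,0,0,0],[1,-0.0266,0.0296,0,0,0,0]]}' | python3 shift.py
echo '{"motion":[[1,-0.0266,0.0296,0,0,0,0],[1,-0.0266,0.0296,0,0,0,0],[1,-0.0266,0.0296,0,0,0,0],[1,-0.0266,0.0296,0,0,0,0],[1,-0.0266,0.0296,0,0,0,0],[1,-0.0266,0.0296,0,0,0,0],[1,0,0,0,0,0,-0.117],[1,0,0,0,0,0,-0.117],[1,0,0,0,0,0,-0.117],[1,0,0,0,0,0,-0.117],[1,0,0,0,0,0,-0.117],[1,0,0,0,0,0,0]]}' | python3 shift.py
cat > st.py <<'E'
import sys
from h import *
from scipy.spatial.transform import Rotation as Ro
o=get_obs();w,x,y,z=o["tcp_rot"];R=Ro.from_quat([x,y,z,w])
print("t",o["time_s"].__round__(2),"p",o["eef_pos"].round(4),"F",o["force"].round(1),"q",o["q"].round(2),"grip",round(o["grip_width"],3),round(o["grip_force"],1));print(R.as_matrix().round(3).tolist())
def to(p,Rt=None):
    print("tool delta",(R.inv().apply(np.array(p)-o["eef_pos"])).round(4))
    if Rt is not None: print("rotvec tool",(R.inv()*Rt).as_rotvec().round(4))
E
python3 - <<'E'
from st import *
y=np.deg2rad(145.8);ty=np.array([np.cos(y),np.sin(y),0]);tz=np.array([0,0,-1]);
to([.508,.233,.16],Ro.from_matrix(np.c_[np.cross(ty,tz),ty,tz]))
E
```

```text
time_s: 1.3
eef_pos: [0.3883, -0.1035, 0.2318]
tcp_rot: [0.001, -0.193, 0.981, 0.0]
force: [1.9, -0.3, -0.4]
grip_width: 1.002
grip_force: 0.0
time_s: 2.3
eef_pos: [0.4685, 0.1194, 0.2313]
tcp_rot: [-0.0, -0.47, 0.883, 0.0]
force: [-0.4, -0.1, 0.6]
grip_width: 0.999
grip_force: 0.0
t 2.3 p [0.4685 0.1194 0.2313] F [-0.4 -0.1  0.6] q [ 0.67 -0.27 -0.2  -0.   -1.64 -1.26] grip 0.999 0.0
[[-0.559, -0.829, -0.0], [-0.829, 0.559, 0.0], [-0.0, 0.0, -1.0]]
tool delta [-0.1163  0.0307  0.0713]
rotvec tool [0.0002 0.     0.0042]
```

```bash
echo '{"motion":[[1,-0.0388,0.0102,0,0,0,0],[1,-0.0388,0.0102,0,0,0,0],[1,-0.0388,0.0102,0,0,0,0],[1,0,0,0.04,0,0,0],[1,0,0,0.04,0,0,0],[1,0,0,0,0,0,0]]}' | python3 shift.py
python3 - <<'E'
from st import *
to([.508,.233,.058])
s=capture("scene");cv2.imwrite("pics/m2.png",tile(s["pixels"],310,120,130,95,6,.6))
E
```

```text
time_s: 2.8
eef_pos: [0.5046, 0.2316, 0.1412]
tcp_rot: [-0.008, -0.466, 0.885, 0.0]
force: [-0.6, -0.2, -2.9]
grip_width: 0.999
grip_force: 0.0
t 2.8 p [0.5046 0.2316 0.1412] F [-0.6 -0.2 -2.9] q [ 0.79 -0.06 -0.17 -0.   -1.47 -1.39] grip 0.999 0.0
[[-0.565, -0.825, -0.014], [-0.825, 0.565, -0.007], [0.014, 0.007, -1.0]]
tool delta [-0.0042 -0.0026  0.0832]
```

View pics/m2.png

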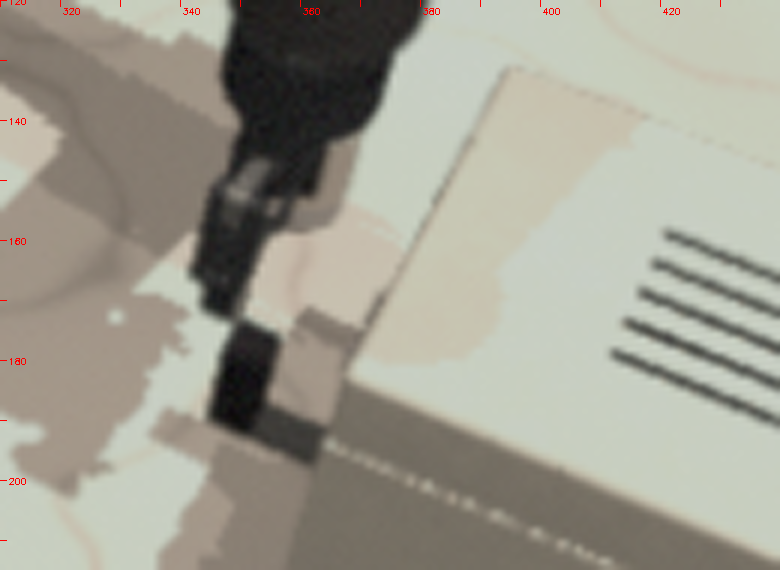

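```bash
echo '{"motion":[[1,-0.005,-0.002,0.03,0,0,0],[1,0,0,0.027,0,0,0],[1,0,0,0.026,0,0,0],[1,0,0,0,0,0,0],[0,0,0,0,0,0,0],[0,0,0,0,0,0,0],[0,0,0,0,0,0,0],[0,0,0,0,0,0,0],[0,0,0,0,0,0,0],[0,0,0,0,0,0,0],[0,0,0,0,0,0,0]]}' | python3 shift.py
python3 st.py
```

```text
time_s: 3.77
eef_pos: [0.5124, 0.2374, 0.0707]
tcp_rot: [0.001, -0.469, 0.883, 0.001]
force: [-10.5, 2.6, 10.0]
grip_width: 0.294
grip_force: 59.9
t 3.77 p [0.5124 0.2374 0.0707] F [-10.5   2.6  10. ] q [ 0.79 -0.01 -0.26 -0.   -1.32 -1.38] grip 0.294 59.9
[[-0.56, -0.828, -0.0], [-0.828, 0.56, 0.003], [-0.002, 0.002, -1.0]]
```

```bash
echo '{"motion":[[1,0,0,0,0,0,0],[1,0,0,0,0,0,0],[1,0,0,0.006,0,0,0],[1,0,0,0.006,0,0,0],[1,0,0,0,0,0,0],[0,0,0,0,0,0,0],[0,0,0,0,0,0,0],[0,0,0,0,0,0,0],[0,0,0,0,0,0,0],[0,0,0,0,0,0,0],[0,0,0,0,0,0,0]]}' | python3 shift.py
python3 st.py
echo '{"motion":[[0,0.01,0,0,0,0,0],[0,0.01,0,0,0,0,0],[0,0.01,0,0,0,0,0],[0,0.01,0,0,0,0,0],[0,0.01,0,0,0,0,0],[0,0.01,0,0,0,0,0],[0,0.01,0,0,0,0,0],[0,0,0,0,0,0,0]]}' | python3 shift.py
python3 st.py
```

```text
time_s: 4.68
eef_pos: [0.5119, 0.2368, 0.0568]
tcp_rot: [-0.001, -0.469, 0.883, 0.001]
force: [-9.0, 3.2, 5.4]
grip_width: 0.295
grip_force: 59.6
t 4.68 p [0.5119 0.2368 0.0568] F [-9.   3.2  5.4] q [ 0.79 -0.   -0.28 -0.   -1.3  -1.38] grip 0.295 59.6
[[-0.561, -0.828, -0.002], [-0.828, 0.561, 0.001], [0.0, 0.002, -1.0]]
time_s: 5.35
eef_pos: [0.475, 0.1797, 0.0569]
tcp_rot: [0.003, -0.469, 0.883, 0.001]
force: [9.6, 8.0, -6.8]
grip_width: 0.297
grip_force: 59.6
t 5.35 p [0.475  0.1797 0.0569] F [ 9.6  8.  -6.8] q [ 0.76 -0.17 -0.43 -0.   -1.3  -1.35] grip 0.297 59.6
[[-0.561, -0.828, 0.005], [-0.828, 0.561, 0.005], [-0.007, -0.001, -1.0]]
```

```bash
for i in 1; do echo '{"motion":[[0,0.007,0,0,0,0,0],[0,0.007,0,0,0,0,0],[0,0,0,0,0,0,0]]}' | python3 shift.py; echo '{"motion":[[0,0.006,0,0,0,0,0],[0,0.006,0,0,0,0,0],[0,0,0,0,0,0,0]]}' | python3 shift.py;echo '{"motion":[[0,0.005,0,0,0,0,0],[0,0,0,0,0,0,0]]}' | python3 shift.py;echo '{"motion":[[0,0.005,0,0,0,0,0],[0,0,0,0,0,0,0]]}' | python3 shift.py; done
```

```text
time_s: 5.6
eef_pos: [0.4677, 0.1684, 0.0569]
tcp_rot: [0.004, -0.469, 0.883, 0.001]
force: [11.7, 7.6, -8.1]
grip_width: 0.296
grip_force: 59.9
time_s: 5.85
eef_pos: [0.461, 0.1581, 0.0569]
tcp_rot: [0.003, -0.469, 0.883, 0.001]
force: [11.2, 5.4, -6.2]
grip_width: 0.3
grip_force: 60.3
time_s: 6.02
eef_pos: [0.4575, 0.1527, 0.0569]
tcp_rot: [0.002, -0.469, 0.883, -0.0]
force: [5.7, -1.2, -2.1]
grip_width: 0.298
grip_force: 61.1
time_s: 6.18
eef_pos: [0.4549, 0.1487, 0.0569]
tcp_rot: [0.002, -0.469, 0.883, -0.0]
force: [7.9, 0.5, -4.1]
grip_width: 0.299
grip_force: 62.3
```

```bash
echo '{"motion":[[0,0.004,0,0,0,0,0],[0,0,0,0,0,0,0]]}' | python3 shift.py; echo '{"motion":[[0,0.004,0,0,0,0,0],[0,0,0,0,0,0,0],[0,0,0,0,0,0,0]]}' | python3 shift.py
```

```text
time_s: 6.35
eef_pos: [0.4549, 0.1486, 0.057]
tcp_rot: [0.006, -0.469, 0.883, 0.002]
force: [22.0, 12.5, -14.0]
grip_width: 0.298
grip_force: 60.8
time_s: 6.6
eef_pos: [0.4547, 0.1484, 0.0571]
tcp_rot: [0.01, -0.469, 0.883, 0.003]
force: [32.5, 21.5, -23.3]
grip_width: 0.299
grip_force: 61.6
```

```bash
echo '{"motion":[[0,-0.004,0,0,0,0,0],[0,-0.004,0,0,0,0,0],[0,0,0,0,0,0,0],[1,0,0,0,0,0,0],[1,0,0,0,0,0,0],[1,0,0,0,0,0,0],[1,0,0,0,0,0,0],[1,0,0,0,0,0,0]]}' | python3 shift.py; python3 st.py; echo '{"motion":[[1,0,0,-0.03,0,0,0],[1,0,0,-0.04,0,0,0],[1,0,0,-0.04,0,0,0],[1,0,0,-0.04,0,0,0],[1,0,0,-0.04,0,0,0],[1,0,0,0,0,0,0],[1,0,0,0,0,0,0],[1,0,0,0,0,0,0]]}' | python3 shift.py
python3 - <<'E'
from st import *
s=capture("scene");t=capture("top")
cv2.imwrite("pics/m3.png",np.hstack([tile(s["pixels"],300,120,100,150,4,.6),tile(t["pixels"],80,130,100,150,4,.6)]))
e=np.array([.4547,.1484,.095]);print(proj(s,e),proj(t,e))
g=np.array([.490,-.219,.027]);a=np.array([-.097,.995,0]);a/=np.linalg.norm(a);th=np.deg2rad(30)
tz=-np.cos(th)*np.array([0,0,1])-np.sin(th)*a
for sg in(1,-1):
    ty=sg*np.cross(a,[0,0,1]);Rt=Ro.from_matrix(np.c_[np.cross(ty,tz),ty,tz])
    to(g+.019*tz-.08*tz,Rt); print(Rt.as_matrix().round(3).tolist(),g+.019*tz)
E
```

```text
time_s: 7.27
eef_pos: [0.4535, 0.1482, 0.0563]
tcp_rot: [0.0, -0.468, 0.884, 0.0]
force: [0.6, 0.9, 0.4]
grip_width: 0.977
grip_force: 0.0
t 7.27 p [0.4535 0.1482 0.0563] F [0.6 0.9 0.4] q [ 0.74 -0.25 -0.5  -0.   -1.32 -1.34] grip 0.977 0.0
[[-0.562, -0.827, -0.0], [-0.827, 0.562, 0.0], [-0.0, 0.0, -1.0]]
time_s: 7.93
eef_pos: [0.4533, 0.1483, 0.2457]
tcp_rot: [-0.0, -0.468, 0.884, 0.0]
force: [-0.0, 0.6, 0.1]
grip_width: 0.997
grip_force: 0.0
t 7.93 p [0.4533 0.1483 0.2457] F [-0.   0.6  0.1] q [ 0.74 -0.29 -0.19 -0.   -1.67 -1.34] grip 0.997 0.0
[[-0.562, -0.827, -0.001], [-0.827, 0.562, 0.0], [0.0, 0.001, -1.0]]
[[319.64648586 163.01477013]] [[178.32324484 222.82584566]]
tool delta [ 0.2597 -0.2175  0.1657]
rotvec tool [ 0.6373 -0.2316  2.3776]
[[-0.084, 0.995, 0.049], [0.862, 0.097, -0.498], [-0.5, -0.0, -0.866]] [ 0.49092176 -0.22845518  0.01054552]
tool delta [ 0.2597 -0.2175  0.1657]
rotvec tool [ 0.1826  0.5024 -0.6776]
[[0.084, -0.995, 0.049], [-0.862, -0.097, -0.498], [0.5, 0.0, -0.866]] [ 0.49092176 -0.22845518  0.01054552]
```

View pics/m3.png

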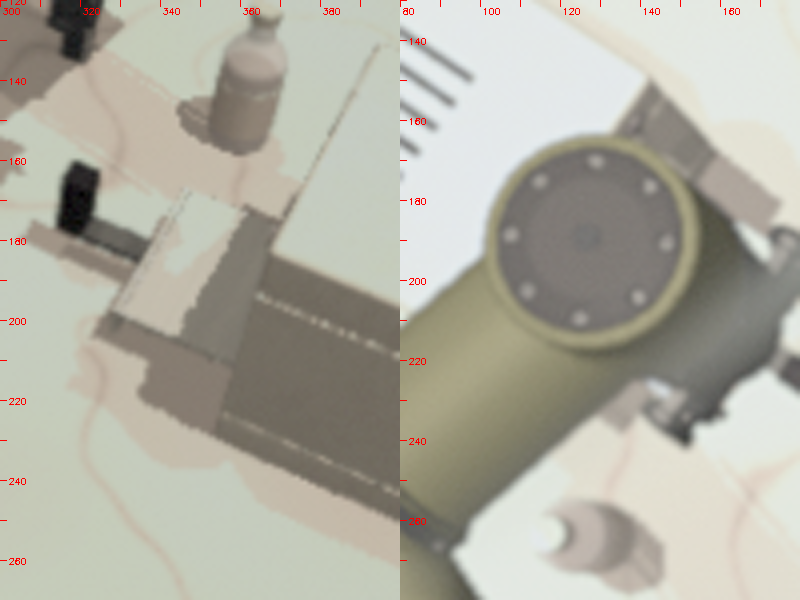

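```bash
cat > jar.py <<'E'
from st import *
b=np.array([.496,-.279,.027]);a=np.array([-.097,.995,0]);a/=np.linalg.norm(a);th=np.deg2rad(35)
g=b+.062*a
tz=-np.cos(th)*np.array([0,0,1])-np.sin(th)*a;ty=-np.cross(a,[0,0,1]);Rj=Ro.from_matrix(np.c_[np.cross(ty,tz),ty,tz])
pj=g+.020*tz
E
python3 - <<'E'
from jar import *
to(pj-.09*tz,Rj); print(pj,pj-.09*tz)
s=capture("scene")
for p in [(344,167),(326,199),(358,211),(370,175)]: print(p,atz(s,p,.045).round(3))
E
echo '{"motion":[[1,0.0289,-0.0242,0,0,0,0],[1,0.0289,-0.0242,0,0,0,0],[1,0.0289,-0.0242,0,0,0,0],[1,0.0289,-0.0242,0,0,0,0],[1,0.0289,-0.0242,0,0,0,0],[1,0.0289,-0.0242,0,0,0,0],[1,0.0289,-0.0242,0,0,0,0],[1,0.0289,-0.0242,0,0,0,0],[1,0,0,0,0,0,0],[1,0,0,0,0,0,0]]}' | python3 shift.py
python3 - <<'E'
from jar import *
to(pj-.09*tz,Rj); print(((R.inv()*Rj).as_rotvec()/8).round(4))
E
```

```text
t 8.03 p [0.4531 0.148  0.2446] F [ 0.5 -0.2  0.4] q [ 0.74 -0.29 -0.19 -0.   -1.67 -1.34] grip 1.0 0.0
[[-0.562, -0.827, -0.002], [-0.827, 0.562, -0.001], [0.002, 0.001, -1.0]]
tool delta [ 0.2501 -0.2104  0.1606]
rotvec tool [ 0.2139  0.584  -0.6714]
[ 0.49109735 -0.22870994  0.01061696] [ 0.48608861 -0.17733162  0.08434064]
(344, 167) [0.433 0.235 0.045]
(326, 199) [0.555 0.159 0.045]
(358, 211) [0.604 0.248 0.045]
(370, 175) [0.47  0.312 0.045]
time_s: 8.92
eef_pos: [0.483, -0.1537, 0.2447]
tcp_rot: [-0.001, -0.466, 0.885, 0.001]
force: [0.2, -0.3, -0.2]
grip_width: 1.0
grip_force: 0.0
t 8.92 p [ 0.483  -0.1537  0.2447] F [ 0.2 -0.3 -0.2] q [ 0.09 -0.2  -0.12 -0.   -1.66 -0.69] grip 1.0 0.0
[[-0.565, -0.825, -0.003], [-0.825, 0.565, -0.0], [0.002, 0.002, -1.0]]
tool delta [ 0.0175 -0.0163  0.1603]
rotvec tool [ 0.216   0.5847 -0.6751]
[ 0.027   0.0731 -0.0844]
```

```bash
echo '{"motion":[[1,0,0,0,0.027,0.0731,-0.0844],[1,0,0,0,0.027,0.0731,-0.0844],[1,0,0,0,0.027,0.0731,-0.0844],[1,0,0,0,0.027,0.0731,-0.0844],[1,0,0,0,0.027,0.0731,-0.0844],[1,0,0,0,0.027,0.0731,-0.0844],[1,0,0,0,0.027,0.0731,-0.0844],[1,0,0,0,0.027,0.0731,-0.0844],[1,0,0,0,0,0,0],[1,0,0,0,0,0,0],[1,0,0,0,0,0,0]]}' | python3 shift.py
python3 - <<'E'
from jar import *
to(pj-.09*tz,Rj)
s=capture("scene");t=capture("top")
cv2.imwrite("pics/m4.png",np.hstack([tile(s["pixels"],150,130,100,110,4,.8),tile(t["pixels"],260,160,100,110,4,.8)]))
E
```

```text
time_s: 9.83
eef_pos: [0.4839, -0.1512, 0.2465]
tcp_rot: [0.2, 0.707, -0.64, 0.224]
force: [0.7, -0.2, 0.5]
grip_width: 0.994
grip_force: 0.0
t 9.83 p [ 0.4839 -0.1512  0.2465] F [ 0.7 -0.2  0.5] q [ 0.46 -0.32 -0.52  0.57 -1.61 -0.41] grip 0.994 0.0
[[0.08, -0.995, 0.061], [-0.816, -0.101, -0.569], [0.572, -0.004, -0.82]]
tool delta [-0.0713  0.0011  0.148 ]
rotvec tool [-0.0056  0.0016  0.0007]
```

View pics/m4.png

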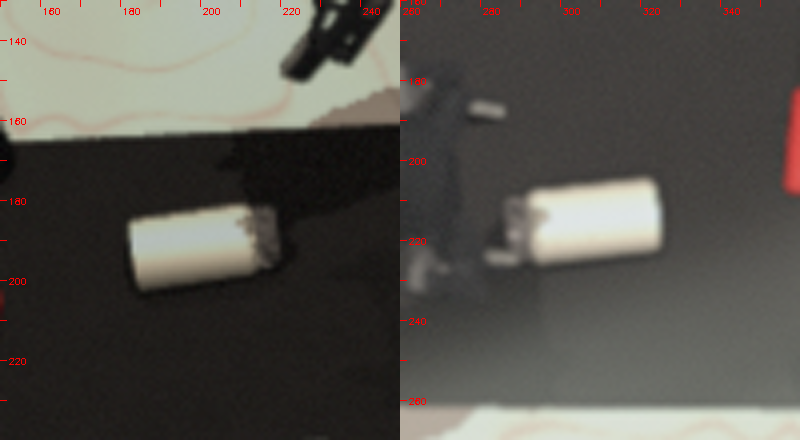

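```bash
echo '{"motion":[[1,-0.0178,0,0.037,0,0,0],[1,-0.0178,0,0.037,0,0,0],[1,-0.0178,0,0.037,0,0,0],[1,-0.0178,0,0.037,0,0,0],[1,0,0,0,0,0,0],[1,0,0,0,0,0,0],[1,0,0,0,0,0,0]]}' | python3 shift.py
python3 - <<'E'
from jar import *
to(pj,Rj)
E
```

```text
time_s: 10.52
eef_pos: [0.4884, -0.1781, 0.0874]
tcp_rot: [0.199, 0.707, -0.64, 0.225]
force: [-0.4, 1.1, 1.1]
grip_width: 1.001
grip_force: 0.0
t 10.52 p [ 0.4884 -0.1781  0.0874] F [-0.4  1.1  1.1] q [ 0.4  -0.25 -0.76  0.61 -1.31 -0.53] grip 1.001 0.0
[[0.079, -0.995, 0.063], [-0.815, -0.101, -0.571], [0.574, -0.007, -0.819]]
tool delta [-0.0026  0.003   0.0919]
rotvec tool [-0.0075 -0.0005 -0.0007]
```

```bash
echo '{"motion":[[1,-0.0026,0.003,0.03,0,0,0],[1,0,0,0.03,0,0,0],[1,0,0,0.018,0,0,0],[1,0,0,0.012,0,0,0],[1,0,0,0,0,0,0],[1,0,0,0,0,0,0]]}' | python3 shift.py
python3 - <<'E'
from jar import *
to(pj,Rj)
E
```

```text
time_s: 11.02
eef_pos: [0.4908, -0.2276, 0.0117]
tcp_rot: [0.2, 0.707, -0.64, 0.225]
force: [0.1, 0.2, 0.2]
grip_width: 1.001
grip_force: 0.0
t 11.02 p [ 0.4908 -0.2276  0.0117] F [0.1 0.2 0.2] q [ 0.27 -0.15 -0.84  0.69 -1.1  -0.56] grip 1.001 0.0
[[0.079, -0.995, 0.063], [-0.815, -0.101, -0.571], [0.574, -0.006, -0.819]]
tool delta [ 0.0003 -0.0001  0.0016]
rotvec tool [-0.0075 -0.0007 -0.0005]
```

```bash
echo '{"motion":[[0,0,0,0,0,0,0],[0,0,0,0,0,0,0],[0,0,0,0,0,0,0],[0,0,0,0,0,0,0],[0,0,0,0,0,0,0],[0,0,0,0,0,0,0],[0,0,0,0,0,0,0]]}' | python3 shift.py
echo '{"motion":[[0,0.01,0,-0.014,0,0,0],[0,0.02,0,-0.03,0,0,0],[0,0.02,0,-0.03,0,0,0],[0,0.02,0,-0.03,0,0,0],[0,0.02,0,-0.03,0,0,0],[0,0.02,0,-0.03,0,0,0],[0,0,0,0,0,0,0],[0,0,0,0,0,0,0],[0,0,0,0,0,0,0]]}' | python3 shift.py
cat > kin.py <<'E'
from scipy.optimize import least_squares
import numpy as np
D=[([-.848,.0408,.0839,-.0004,-1.6155,-.3337],(.2274,-.5549,.2304)),([.67,-.27,-.2,0,-1.64,-1.26],(.4685,.1194,.2313)),([.79,0,-.28,0,-1.3,-1.38],(.5119,.2368,.0568)),([.74,-.25,-.5,0,-1.32,-1.34],(.4535,.1482,.0563)),([.74,-.29,-.19,0,-1.67,-1.34],(.4533,.1483,.2457)),([.09,-.2,-.12,0,-1.66,-.69],(.483,-.1537,.2447)),([.46,-.32,-.52,.57,-1.61,-.41],(.4839,-.1512,.2465)),([.4,-.25,-.76,.61,-1.31,-.53],(.4884,-.1781,.0874)),([.27,-.15,-.84,.69,-1.1,-.56],(.4908,-.2276,.0117))]
from scipy.spatial.transform import Rotation as Ro
def fk(q,P,s=1):
    R0,H,L1,L2,L2z,d,T=P
    Rz=Ro.from_euler('z',q[0]); e=Ro.from_euler('y',-(q[2]-q[1]))
    Rf=Rz*e*Ro.from_euler('x',s*q[3])
    W=Rz.apply([R0+L1*np.sin(q[1]),0,H+L1*np.cos(q[1])])+(Rz*e).apply([L2,0,L2z])
    Rt=Rf*Ro.from_euler('y',-q[4])
    return W+Rf.apply([0,d,0])+Rt.apply([T,0,0]),Rt
def fit(s):
    return least_squares(lambda P:np.ravel([fk(q,P,s)[0]-np.array(p) for q,p in D]),[0,.3,.4,.4,0,-.2,.25])
E
python3 - <<'E'
from st import *; from kin import *
for s in(1,-1):
    r=fit(s);print(s,r.x.round(3),abs(r.fun).max().round(4),fk(o["q"],r.x,s)[0],fk(o["q"],r.x,s)[1].apply([1,0,0]))
E
```

```text
time_s: 11.6
eef_pos: [0.4906, -0.2271, 0.0111]
tcp_rot: [0.2, 0.707, -0.639, 0.226]
force: [-2.9, 3.6, 6.8]
grip_width: 0.619
grip_force: 62.4
time_s: 12.35
eef_pos: [0.4878, -0.2236, 0.2054]
tcp_rot: [0.201, 0.708, -0.64, 0.223]
force: [-0.8, 0.0, -1.4]
grip_width: 0.614
grip_force: 62.9
t 12.35 p [ 0.4878 -0.2236  0.2054] F [-0.8  0.  -1.4] q [ 0.3  -0.31 -0.59  0.6  -1.45 -0.32] grip 0.614 62.9
[[0.082, -0.995, 0.06], [-0.816, -0.101, -0.57], [0.573, -0.002, -0.82]]
1 [ 0.419 -0.449  0.43   0.122 -0.036 -0.188 -0.291] 0.2086 [ 0.47446075 -0.18759831  0.02857895] [-0.27022897  0.50499239 -0.81973105]
-1 [-0.     0.154  0.402  0.552 -0.001 -0.197  0.347] 0.0033 [ 0.4872983  -0.22403548  0.20597505] [ 0.05970546 -0.56962818 -0.81973105]
```

```bash
cat > ik.py <<'E'
from jar import *
from kin import *
P=fit(-1).x
def yang(Rt,ty): v=Rt.inv().apply(ty); return np.arctan2(v[2],v[1])
off=yang(fk(o["q"],P,-1)[1],R.as_matrix()[:,1])
q6s=o["q"][5]
rng=np.array([[-2.56,2.56],[-1.29,2.01],[-1.08,1.49],[-3.29,1.98],[-2.81,-.18]])
def ik(p,Rg,q0):
    f=lambda q:np.r_[fk(q,P,-1)[0]-p,.3*(fk(q,P,-1)[1].apply([1,0,0])-Rg.as_matrix()[:,2])]
    r=least_squares(f,np.clip(q0[:5],rng[:,0]+.01,rng[:,1]-.01),bounds=(rng[:,0],rng[:,1]))
    return r.x,np.linalg.norm(r.fun),yang(fk(r.x,P,-1)[1],Rg.as_matrix()[:,1])
Rg0=Ro.from_quat([.707,-.640,.225,.200]);bt=Rg0.inv().apply(np.array([.496,-.279,.027])-[.4908,-.2276,.0117])
at=Rg0.inv().apply(a)
def goal(h,base):
    h=np.deg2rad(h);hv=np.array([np.cos(h),np.sin(h),0])
    z=np.cos(th)*hv-np.sin(th)*np.array([0,0,1]);y=-np.cross(hv,[0,0,1]);G=Ro.from_matrix(np.c_[np.cross(y,z),y,z])
    return np.array(base)-G.apply(bt),G
E
python3 - <<'E'
from ik import *
print("bt",bt.round(4),"at",at.round(3),"off",off)
for q,_ in D[:0]:pass
for h in range(-10,140,15):
  for nm,bs in(("place",(.519,.242,.045)),("above",(.519,.242,.145))):
    p,G=goal(h,bs); best=None
    for q4 in(-2.5,-1.5,0,1,1.8):
        x,e,ya=ik(p,G,np.array([.6,0,-.4,q4,-1]))
        if best is None or e<best[1]-1e-5: best=(x,e,ya)
    x,e,ya=best; print(h,nm,p.round(3),x.round(2),round(e,4),"q6~ +/-",round(ya-off,2))
E
```

```text
t 12.35 p [ 0.4878 -0.2236  0.2054] F [-0.8  0.  -1.4] q [ 0.3  -0.31 -0.59  0.6  -1.45 -0.32] grip 0.614 62.9
[[0.082, -0.995, 0.06], [-0.816, -0.101, -0.57], [0.573, -0.002, -0.82]]
bt [ 0.0511 -0.0001  0.0171] at [-0.819 -0.004 -0.574] off -1.2501170507132326
-10 place [0.534 0.239 0.097] [ 1.01 -0.36 -1.08  1.24 -0.93] 0.0119 q6~ +/- 3.3
-10 above [0.534 0.239 0.197] [ 1.08 -0.5  -1.    1.12 -1.05] 0.0 q6~ +/- 3.09
5 place [0.534 0.243 0.097] [ 0.93 -0.45 -1.08  1.16 -0.71] 0.0433 q6~ +/- 2.96
5 above [0.534 0.243 0.197] [ 0.99 -0.66 -1.08  1.09 -0.8 ] 0.0075 q6~ +/- 2.82
20 place [0.533 0.247 0.097] [ 0.84 -0.59 -1.08  0.83 -0.46] 0.0528 q6~ +/- 2.38
20 above [0.533 0.247 0.197] [ 0.92 -0.76 -1.08  0.86 -0.6 ] 0.0147 q6~ +/- 2.38
35 place [0.531 0.251 0.097] [ 0.8  -0.68 -1.08  0.35 -0.28] 0.025 q6~ +/- 1.71
35 above [0.531 0.251 0.197] [ 0.88 -0.84 -1.05  0.5  -0.47] 0.0 q6~ +/- 1.86
50 place [0.529 0.254 0.097] [ 0.64 -0.6  -0.8  -0.43 -0.46] 0.0 q6~ +/- 0.73
50 above [0.529 0.254 0.197] [ 0.68 -0.7  -0.72 -0.28 -0.62] 0.0 q6~ +/- 0.91
65 place [0.525 0.256 0.097] [ 0.3  -0.34 -0.5  -0.9  -0.89] 0.0 q6~ +/- 0.02
65 above [0.525 0.256 0.197] [ 0.35 -0.45 -0.42 -0.77 -0.98] 0.0 q6~ +/- 0.23
80 place [0.522 0.257 0.097] [ 0.19 -0.14 -0.31 -0.98 -1.18] 0.0 q6~ +/- -0.26
80 above [0.522 0.257 0.197] [ 0.21 -0.24 -0.23 -0.92 -1.27] 0.0 q6~ +/- -0.08
95 place [0.518 0.257 0.097] [ 0.16  0.04 -0.13 -0.97 -1.41] 0.0 q6~ +/- -0.43
95 above [0.518 0.257 0.197] [ 0.16 -0.05 -0.05 -0.96 -1.51] 0.0 q6~ +/- -0.27
110 place [0.514 0.256 0.097] [ 0.17  0.21  0.04 -0.94 -1.61] 0.0 q6~ +/- -0.56
110 above [0.514 0.256 0.197] [ 0.17  0.12  0.13 -0.95 -1.72] 0.0 q6~ +/- -0.42
125 place [0.51  0.254 0.097] [ 0.22  0.35  0.2  -0.89 -1.8 ] 0.0 q6~ +/- -0.68
125 above [0.51  0.254 0.197] [ 0.21  0.27  0.29 -0.93 -1.91] 0.0 q6~ +/- -0.54
```

Run:
```python
from ik import *
p,G=goal(95.5,(.519,.242,.145)); to(p,G)
from scipy.spatial.transform import Slerp
x=o["q"][:5]
for f in np.linspace(0,1,6):
    r=Slerp([0,1],Ro.concatenate([R,G]))(f); x,e,ya=ik(o["eef_pos"],r,x);print(f,x.round(2),round(e,4),round(ya-off,2))
```

```text
t 12.35 p [ 0.4878 -0.2236  0.2054] F [-0.8  0.  -1.4] q [ 0.3  -0.31 -0.59  0.6  -1.45 -0.32] grip 0.614 62.9
[[0.082, -0.995, 0.06], [-0.816, -0.101, -0.57], [0.573, -0.002, -0.82]]
tool delta [-0.3947 -0.0782 -0.2649]
rotvec tool [-1.3000e-03 -1.5698e+00  6.3000e-03]
0.0 [ 0.3  -0.31 -0.59  0.6  -1.45] 0.0 0.0
0.2 [ 0.14 -0.25 -0.36  0.3  -1.47] 0.0 -0.25
0.4 [-0.07 -0.12 -0.12 -0.02 -1.58] 0.0 -0.49
0.6000000000000001 [-0.28  0.04  0.11 -0.31 -1.76] 0.0 -0.65
0.8 [-0.46  0.22  0.3  -0.59 -1.96] 0.0 -0.73
1.0 [-0.6   0.39  0.44 -0.86 -2.16] 0.0 -0.72
```

Smooth. Rotate 12 rows of −0.12 about tool y.

```bash
echo '{"motion":[[0,0,0,0,0,-0.12,0],[0,0,0,0,0,-0.12,0],[0,0,0,0,0,-0.12,0],[0,0,0,0,0,-0.12,0],[0,0,0,0,0,-0.12,0],[0,0,0,0,0,-0.12,0],[0,0,0,0,0,-0.12,0],[0,0,0,0,0,-0.12,0],[0,0,0,0,0,-0.12,0],[0,0,0,0,0,-0.12,0],[0,0,0,0,0,-0.12,0],[0,0,0,0,0,-0.12,0]]}' | python3 shift.py
echo '{"motion":[[0,0,0,0,0,-0.1,0],[0,0,0,0,0,-0.03,0],[0,0,0,0,0,0,0],[0,0,0,0,0,0,0],[0,0,0,0,0,0,0]]}' | python3 shift.py
python3 - <<'E'
from ik import *
p,G=goal(95.5,(.519,.242,.145)); to(p,G);print(p)
s=capture("scene")
b=o["eef_pos"]+R.apply(bt); print("base",b,"axis",R.apply(at).round(3),proj(s,[b]))
cv2.imwrite("pics/m5.png",tile(s["pixels"],140,90,120,120,5,.7))
E
```

```text
time_s: 13.35
eef_pos: [0.4879, -0.2244, 0.2053]
tcp_rot: [-0.273, 0.678, -0.613, -0.3]
force: [-0.7, 0.5, -2.3]
grip_width: 0.615
grip_force: 62.9
time_s: 13.77
eef_pos: [0.4881, -0.2237, 0.2063]
tcp_rot: [-0.31, 0.659, -0.594, -0.341]
force: [-0.7, -0.2, -1.4]
grip_width: 0.617
grip_force: 62.9
t 13.77 p [ 0.4881 -0.2237  0.2063] F [-0.7 -0.2 -1.4] q [-0.6   0.39  0.45 -0.86 -2.16  0.4 ] grip 0.617 62.9
[[0.06, -0.995, -0.082], [-0.572, -0.102, 0.814], [-0.818, -0.002, -0.576]]
tool delta [-0.2656 -0.078   0.3944]
rotvec tool [ 0.0033 -0.0026  0.0053]
[0.51746872 0.25718902 0.19667242]
base [ 0.48986697 -0.23897855  0.15469971] axis [0.001 0.002 1.   ] [[189.82367388 164.82653052]]
```

View pics/m5.png

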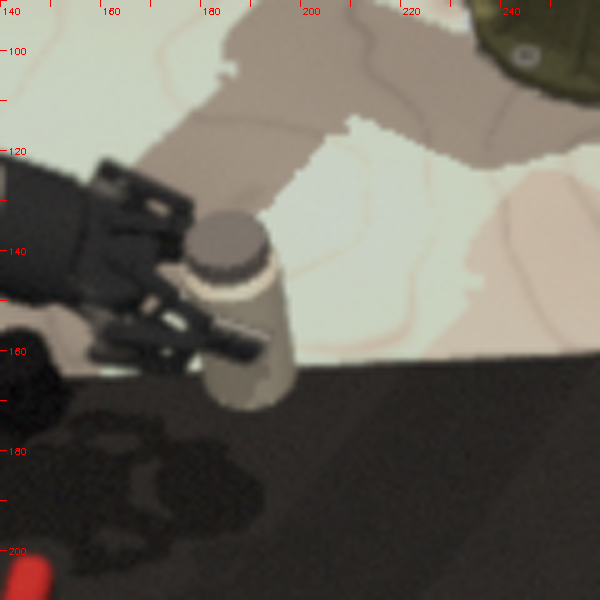

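```bash
echo '{"motion":[[0,-0.0221,-0.0065,0.0329,0,0,0],[0,-0.0221,-0.0065,0.0329,0,0,0],[0,-0.0221,-0.0065,0.0329,0,0,0],[0,-0.0221,-0.0065,0.0329,0,0,0],[0,-0.0221,-0.0065,0.0329,0,0,0],[0,-0.0221,-0.0065,0.0329,0,0,0],[0,-0.0221,-0.0065,0.0329,0,0,0],[0,-0.0221,-0.0065,0.0329,0,0,0],[0,-0.0221,-0.0065,0.0329,0,0,0],[0,-0.0221,-0.0065,0.0329,0,0,0],[0,-0.0221,-0.0065,0.0329,0,0,0]]}' | python3 shift.py
echo '{"motion":[[0,-0.0221,-0.0065,0.0329,0,0,0],[0,0,0,0,0,0,0],[0,0,0,0,0,0,0],[0,0,0,0,0,0,0],[0,0,0,0,0,0,0]]}' | python3 shift.py
python3 - <<'E'
from ik import *
p,G=goal(95.5,(.519,.242,.055)); to(p,G);print(p)
s=capture("scene");t=capture("top")
b=o["eef_pos"]+R.apply(bt); print("base",b,"axis",R.apply(at).round(3),"up in tool",R.inv().apply([0,0,1]).round(3))
cv2.imwrite("pics/m6.png",np.hstack([tile(s["pixels"],300,110,100,130,4,.6),tile(t["pixels"],80,130,100,130,4,.6)]))
E
```

```text
time_s: 14.73
eef_pos: [0.5143, 0.2195, 0.1993]
tcp_rot: [-0.311, 0.66, -0.593, -0.34]
force: [0.9, -1.4, -1.3]
grip_width: 0.615
grip_force: 63.2
time_s: 15.15
eef_pos: [0.5176, 0.2565, 0.1975]
tcp_rot: [-0.31, 0.659, -0.594, -0.341]
force: [-0.8, -0.3, -0.9]
grip_width: 0.62
grip_force: 63.5
t 15.15 p [0.5176 0.2565 0.1975] F [-0.8 -0.3 -0.9] q [ 0.16 -0.05 -0.04 -0.96 -1.52 -0.04] grip 0.62 63.5
[[0.062, -0.995, -0.08], [-0.572, -0.101, 0.814], [-0.818, -0.004, -0.575]]
tool delta [0.0739 0.0004 0.0528]
rotvec tool [ 0.0019 -0.0019  0.0066]
[0.51746872 0.25718902 0.10667242]
base [0.51939727 0.24126508 0.1458827 ] axis [-0.001  0.001  1.   ] up in tool [-0.818 -0.004 -0.575]
```

View pics/m6.png

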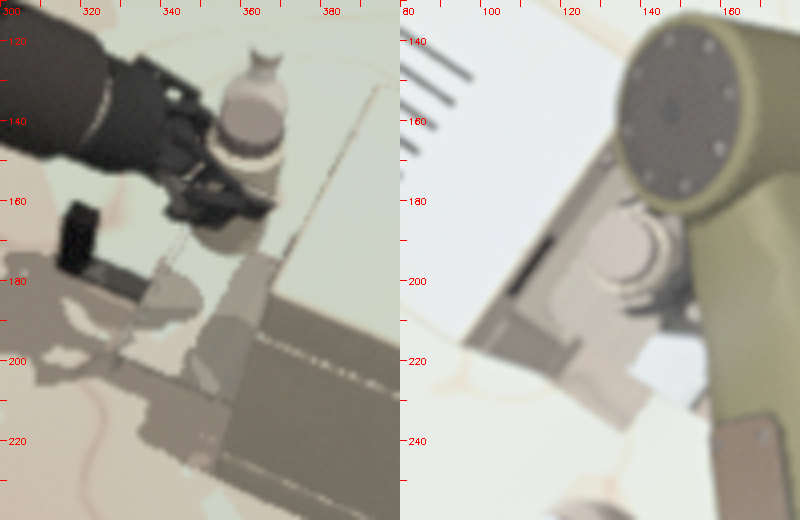

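```bash
python3 - <<'E'
from ik import *
p,G=goal(95.5,(.516,.237,.053)); to(p,G)
E
echo '{"motion":[[0,0.007,0.003,-0.002,0,0,0.006],[0,0.02,0,0.014,0,0,0],[0,0.02,0,0.014,0,0,0],[0,0.02,0,0.014,0,0,0],[0,0.01,0,0.007,0,0,0],[0,0,0,0,0,0,0],[0,0,0,0,0,0,0],[0,0,0,0,0,0,0]]}' | python3 shift.py
python3 - <<'E'
from ik import *
p,G=goal(95.5,(.516,.237,.045)); to(p,G)
E
```

```text
t 15.25 p [0.5179 0.2561 0.1972] F [-0.4 -0.9 -1.7] q [ 0.16 -0.05 -0.04 -0.96 -1.52 -0.04] grip 0.617 63.5
[[0.06, -0.995, -0.08], [-0.572, -0.1, 0.814], [-0.818, -0.004, -0.575]]
tool delta [0.0778 0.0042 0.0503]
rotvec tool [ 0.0013 -0.0015  0.0053]
time_s: 15.92
eef_pos: [0.516, 0.2507, 0.1086]
tcp_rot: [-0.31, 0.657, -0.596, -0.342]
force: [-0.3, 0.9, -0.8]
grip_width: 0.615
grip_force: 63.6
t 15.92 p [0.516  0.2507 0.1086] F [-0.3  0.9 -0.8] q [ 0.15  0.03 -0.12 -0.97 -1.44  0.1 ] grip 0.615 63.6
[[0.056, -0.995, -0.079], [-0.572, -0.097, 0.815], [-0.818, -0.0, -0.575]]
tool delta [0.0088 0.0014 0.0082]
rotvec tool [ 0.0009 -0.0012  0.001 ]
```

```bash
echo '{"motion":[[0,0.0041,0,0.0029,0,0,0],[0,0.0025,0,0.0017,0,0,0],[0,0,0,0,0,0,0],[0,0,0,0,0,0,0]]}' | python3 shift.py | grep -E 'eef|force:'; echo '{"motion":[[0,0.0016,0,0.0011,0,0,0],[0,0,0,0,0,0,0],[0,0,0,0,0,0,0]]}' | python3 shift.py| grep -E 'eef|force:'; echo '{"motion":[[0,0.0016,0,0.0011,0,0,0],[0,0,0,0,0,0,0],[0,0,0,0,0,0,0]]}' | python3 shift.py| grep -E 'eef|force:'
```

```text
eef_pos: [0.515, 0.251, 0.099]
force: [0.9, -0.5, -2.3]
grip_force: 63.6
eef_pos: [0.515, 0.251, 0.0969]
force: [0.3, -0.7, -1.6]
grip_force: 63.6
eef_pos: [0.5153, 0.251, 0.0954]
force: [0.0, -0.1, 1.0]
grip_force: 63.9
```

```bash
echo '{"motion":[[0,0.0012,0,0.0009,0,0,0],[0,0,0,0,0,0,0],[0,0,0,0,0,0,0]]}' | python3 shift.py| grep -E 'eef|force:'; echo '{"motion":[[0,0.0012,0,0.0009,0,0,0],[0,0,0,0,0,0,0],[0,0,0,0,0,0,0]]}' | python3 shift.py| grep -E 'eef|force:'
```

```text
eef_pos: [0.5154, 0.2512, 0.0953]
force: [-2.2, -1.9, 7.3]
grip_force: 64.1
eef_pos: [0.5153, 0.2513, 0.0952]
force: [-4.7, -4.8, 12.9]
grip_force: 64.3
```

```bash
echo '{"motion":[[0,-0.0016,0,-0.0011,0,0,0],[0,0,0,0,0,0,0],[0,0,0,0,0,0,0],[0.8,0,0,0,0,0,0],[0.8,0,0,0,0,0,0],[0.8,0,0,0,0,0,0],[0.8,0,0,0,0,0,0],[0.8,0,0,0,0,0,0]]}' | python3 shift.py
python3 - <<'E'
from st import *
s=capture("scene");cv2.imwrite("pics/m7.png",tile(s["pixels"],290,110,120,110,6,.6))
E
```

```text
time_s: 17.92
eef_pos: [0.5149, 0.251, 0.0935]
tcp_rot: [-0.309, 0.657, -0.596, -0.343]
force: [-0.1, -1.6, 0.1]
grip_width: 0.8
grip_force: 0.0
t 17.92 p [0.5149 0.251  0.0935] F [-0.1 -1.6  0.1] q [ 0.15  0.05 -0.13 -0.97 -1.43  0.12] grip 0.8 0.0
[[0.054, -0.995, -0.081], [-0.572, -0.098, 0.814], [-0.819, 0.003, -0.574]]
```

View pics/m7.png

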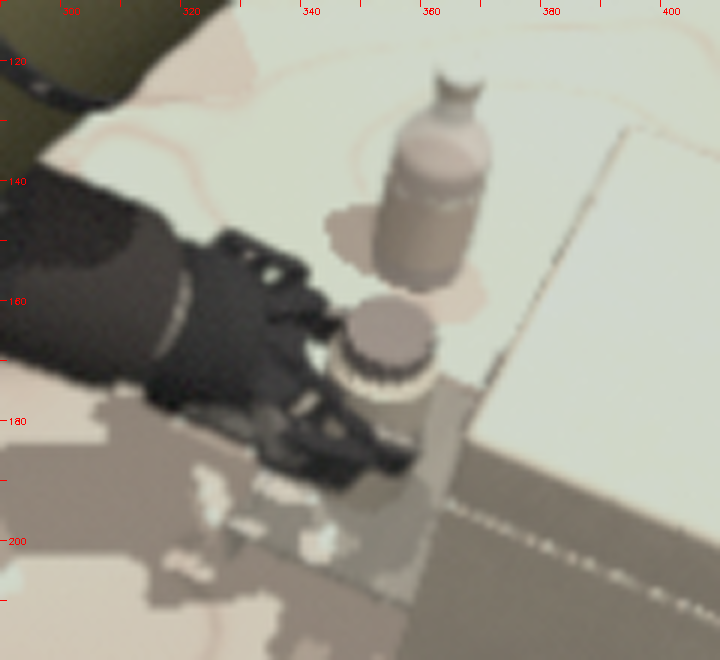

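```bash
echo '{"motion":[[0.8,0,0,-0.01,0,0,0],[0.8,0,0,-0.015,0,0,0],[0.8,0,0,-0.02,0,0,0],[0.8,0,0,-0.025,0,0,0],[0.8,0,0,-0.035,0,0,0],[0.8,0,0,-0.035,0,0,0],[0.8,0,0,-0.035,0,0,0],[0.8,0,0,-0.035,0,0,0],[0.8,0,0,0,0,0,0],[0.8,0,0,0,0,0,0],[0.8,0,0,0,0,0,0],[0.8,0,0,0,0,0,0]]}' | python3 shift.py
python3 - <<'E'
from st import *
s=capture("scene");t=capture("top")
cv2.imwrite("pics/m8.png",np.hstack([tile(s["pixels"],300,110,100,140,4,.6),tile(t["pixels"],80,140,100,140,4,.6)]))
print(proj(s,[[.4547,.1484,.095],[.516,.237,.157]]))
E
```

```text
time_s: 18.97
eef_pos: [0.5316, 0.0807, 0.2137]
tcp_rot: [-0.309, 0.657, -0.596, -0.343]
force: [-1.1, 0.3, 0.0]
grip_width: 0.797
grip_force: 0.0
t 18.97 p [0.5316 0.0807 0.2137] F [-1.1  0.3  0. ] q [-0.15  0.07  0.11 -0.95 -1.8   0.11] grip 0.797 0.0
[[0.054, -0.995, -0.083], [-0.571, -0.098, 0.815], [-0.819, 0.003, -0.574]]
[[319.64648586 163.01477013]
 [355.0776452  163.83703067]]
```

View pics/m8.png

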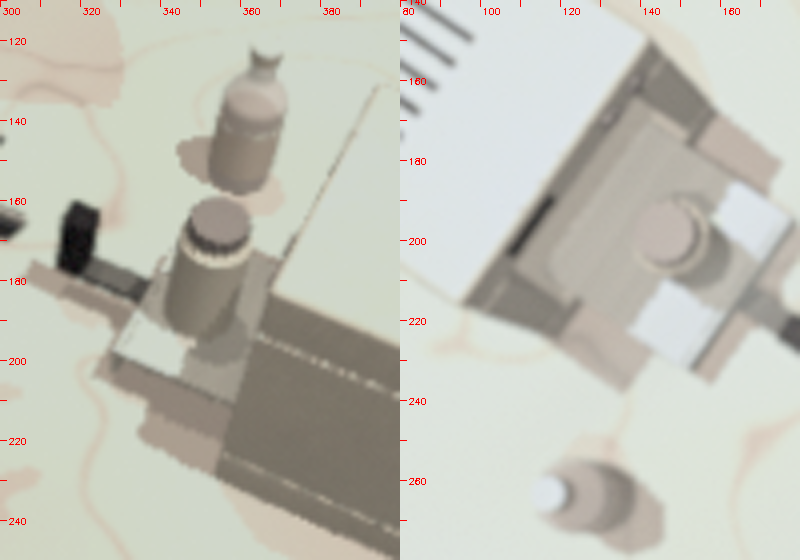

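The jar stands upright and wholly on the deck, with its cap at about (354,165) in the scene view. The post is still fully out at (319,162) and the gripper is clear, so I'm handing in.

```bash
python3 -c "
from rig import env, capture, get_obs
print(env.close_job())"
```

```text
the job is handed in; nothing more can be done
None
```

The stage is pulled out to its stop and caught, the jar stands upright, cap up, wholly on the deck and released, and the job was handed in at about 19 s; I moved nothing else on the table, and the hand-in gave no verdict.

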